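Comb the fanned-out serving sticks into rows

TASK

Three serving sticks have been spilled in a fan on the plating counter. Pick up the wooden comb (the tool with black tines under it, not the plain press block) and draw it along the sticks from their close-lying blunt ends to past their points, so that they end up as three separate parallel rows, one between each two tines, touching them only with the comb. Then stand the comb upright on the counter on its tines clear of the sticks and let go.

Things in the scene. Friction and masses are not known exactly. Their poses are not given: they have to be found in the camera images.
- comb_grip (a point): Centre of the wooden comb's upright 26 mm square handle, 68 mm above the tine feet; 250 g. Handle 38-98 mm up on a 56 (x) by 119 (y) deck, 24-38 mm up. Below, 4 slippery black tines along x, 100 long, 17.5 thick, at y = -51, -17, 17, 51 mm: three 16.5 mm lanes. Tine ends taper over 25 mm to 3 mm edges: lane mouths 31 mm; combs alike in +x and -x. x along lanes, z up. The press block has no tines.
- stick_a_mid (a point): dark wooden serving stick, 10 mm square, 180 mm long, 20 g, flat on the counter: the left one, looking from the blunt ends to the points. The point is its centre, 5 mm above the counter; x runs along it to the pointed end (blunt end 90 mm the other way), z up. At the start turned 12 to 20 degrees outwards (to the left) from the middle stick.
- stick_b_mid (a point): dark wooden serving stick, 10 mm square, 180 mm long, 20 g, flat on the counter: the middle one. The point is its centre, 5 mm above the counter; x runs along it to the pointed end (blunt end 90 mm the other way), z up. At the start the blunt ends of the three lie 28 to 37 mm apart, level with the middle one to about 10 mm, and the points spread apart.
- stick_c_mid (a point): dark wooden serving stick, 10 mm square, 180 mm long, 20 g, flat on the counter: the right one. The point is its centre, 5 mm above the counter; x runs along it to the pointed end (blunt end 90 mm the other way), z up. At the start turned 12 to 20 degrees outwards (to the right) from the middle stick.
Things that resemble listed ones, but are neither listed nor needed, are in the scene too. Of the things that look like the part that bears comb_grip, take the one that is farthest to the robot's left at the start.

How it is judged:
By the outcome, as a careful person would: the job done as asked, in the order asked, and still so for the second after the job is handed in, with the robot touching nothing.
It also fails if it takes over 51 s, if anything falls off the work surface, if the arm or the gripper's body presses on something with over 40 N, if the wrist force passes 120 N, or if a joint passes its speed limit or range.

ROBOT

A 7-joint arm with a two-finger parallel gripper is mounted at the origin on the work surface. World frame = base frame: x ahead of the robot, y to its left, z up, the work surface at z = 0. Lengths are in m, angles in rad, forces in N, time in s.
With the tool pointing down it reaches from about 0.425 to 0.875 m from the base axis. Payload 4.7 kg.
Tool frame: the origin (TCP) lies midway between the tips of the shut fingers; the grasp point (between the pads) lies 19 mm behind it (ctrl.grip_point_offset is the distance from the TCP to the grasp point, in m); z points along the fingers, y is the line along which they close (so a half turn about z gives the same grasp; the last joint's range is limited). The gripper opens to 87 mm and grips with 3 to 60 N. Pads are 19 mm wide; open, the fingers measure 117 mm over their backs; the gripper's body (75 mm by 190 mm) begins 51 mm behind the grasp point.
Start: joints at [1.352, 0.321, -0.07, 1.45, 0.023, 1.371, -0.057], TCP at [0.15, -0.632, 0.197] pointing down, gripper open.
Joint ranges: [-2.86, 2.86], [-0.3, 2.09], [-1.38, 1.24], [0.06, 2.45], [-1.56, 4.7], [0.09, 2.05], [-2.69, 2.69]. Speed limits (rad/s): [2.57, 2.57, 3.14, 3.14, 3.14, 3.14, 3.14].

INTERFACE

Orientations are given as a rotation vector (axis times angle).
In Python, from bench import ctrl gives the robot as it stands. The module is installed in compiled form; this text tells all that it offers.
- The arm moves only by the shell command python3 -m handwheel 'ROWS' [OPENING] [FORCE]. ROWS is JSON, a list of rows, each an object of numbers: "x", "y", "z": the shift along the tool's x, y, z in m; "wx", "wy", "wz": the turn, a rotation vector about the tool's x, y, z in degrees. A call has 1 to 10 rows; each row is the pose to reach, as a shift and turn from the pose commanded when the call began, along the tool's axes at that moment; what a row does not reach only later rows make up. A row lasts 1/12 s, in which the tool goes at most 41.7 mm and 7.16 degrees, less where a joint would pass 70% of its speed; a pose out of reach is approached as far as the arm can. A call with a gripper value outside its range is refused whole. OPENING is the finger opening in m, from 0 to 0.087, set as the call begins (- or left out, the last holds). The fingers move at their own pace and stop on an object; FORCE is the grip in N (left out, the last holds). Time passes only in rows, so rows that repeat a pose let the fingers close. It gives the time, the measured TCP pose, the force, the opening and the grip force at its end, in the units of the state.
- ctrl.get_state(): the state, without advancing time (a new reading comes with each control period).
- ctrl.get_image(name): name is "side" or "top" or "wrist"; returns a dict with "image" (400x640x3 uint8, red, green, blue), "K" (3x3 intrinsics, pixels), "k1" (the pictures are not rectified: a ray, as slopes to the right and down, at radius r is drawn at 1 + k1 r^2 times it, then the intrinsics apply), "world_to_cam" (4x4, takes a point from world to camera coordinates); the wrist camera has in their place "hand_eye" (4x4, takes a point from camera to tool coordinates, whose origin is the TCP and whose axes are the flange's). Camera axes: x right, y down, z forward; pixel columns grow to the right and rows downward; lengths in m; the calibration is good to about 2 mm. A picture is of the moment at which its call begins: read the wrist's pose just before it. There is no depth.
- ctrl.close_job(): hands the job in; it is judged then, once.
The state is a dict: "time": time; "joint_positions": joint angles; "qd": joint speeds; "joint_torque": joint torques, N m; "position": TCP position; "tool_rot": TCP orientation; "ft_force": force on the tool from outside, world axes, zero at the start; "torque": the same for the moment, N m; "grip_width": opening from 0.0 (shut) to 1.0 (fully open); "grip_force": force on a finger pad.
Only numpy, scipy, OpenCV 4.12 (cv2) and the standard library are available. Lean on these libraries where they do the work, as an engineer would, in place of code of your own. Each camera call takes 0.05 s, during which the arm holds its last target. There are 200 camera calls.

## Working session

There is one attempt and no reset: what is moved stays moved. The work goes in short steps, Python scripts to look and compute and a shell command to move; the robot and the scene stay as the last step left them, time stands still between calls to the robot, and variables do not carry over. Pictures are saved under pics/ and viewed, at most 10 in all, crops included, and the job is handed in when it is done.

```bash
mkdir -p pics
cat > h.py <<'E'
import numpy as np, cv2
from scipy.spatial.transform import Rotation as R
from bench import ctrl
def grab(n,f=None):
    s=ctrl.get_state(); d=ctrl.get_image(n); im=d["image"]
    if n=="wrist":
        T=np.eye(4); T[:3,:3]=R.from_rotvec(s["tool_rot"]).as_matrix(); T[:3,3]=s["position"]
        d["c2w"]=T@np.array(d["hand_eye"])
    else: d["c2w"]=np.linalg.inv(np.array(d["world_to_cam"]))
    if f: cv2.imwrite(f,im[:,:,::-1])
    return d
def ray(d,px,z):
    px=np.array(px,float).reshape(-1,1,2)
    u=cv2.undistortPoints(px,np.array(d["K"]),np.array([d["k1"],0,0,0.]))[:,0]
    v=np.c_[u,np.ones(len(u))]@d["c2w"][:3,:3].T; o=d["c2w"][:3,3]
    return o+v*((z-o[2])/v[:,2])[:,None]
E
python3 - <<'E'
from h import *
a=grab("top");b=grab("side")
cv2.imwrite("pics/a.png",a["image"][:,:,::-1]);cv2.imwrite("pics/b.png",b["image"][:,:,::-1])
for d in(a,b):print(np.round(d["c2w"],3),d["k1"])
s=ctrl.get_state();print(s)
E
```

```text
[[-0.012 -0.999  0.039  0.425]
 [-1.     0.011 -0.019  0.007]
 [ 0.018 -0.039 -0.999  1.132]
 [ 0.     0.     0.     1.   ]] -0.14094908288708188
[[-0.996 -0.068  0.051  0.411]
 [-0.082  0.603 -0.793  0.766]
 [ 0.023 -0.795 -0.607  0.662]
 [ 0.     0.     0.     1.   ]] -0.07201826561806472
{'time': 0.1, 'joint_positions': array([ 1.35208241,  0.3217812 , -0.07008094,  1.45155822,  0.02259677,
        1.37082215, -0.05690085]), 'qd': array([ 0.00029778, -0.00308205,  0.00013679, -0.00421802,  0.00046088,
        0.00049992,  0.00063161]), 'joint_torque': array([ 9.15238179e-04, -4.92569768e+01, -4.05245516e-01, -3.13398349e+01,
       -6.41423394e-02,  3.95120785e-02,  7.55530482e-05]), 'position': array([ 0.14978658, -0.63193677,  0.1956473 ]), 'tool_rot': array([-3.11858222e+00, -3.64709517e-01,  4.68703750e-04]), 'ft_force': array([-0.18607424, -0.30453434,  0.27458816]), 'torque': array([ 0.0213414 ,  0.01854147, -0.00479982]), 'grip_force': 0.0, 'grip_width': 0.9987247139321314}
```

View pics/a.png

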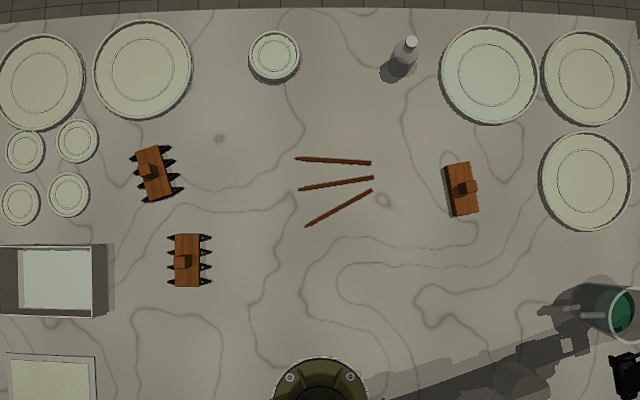

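View pics/b.png

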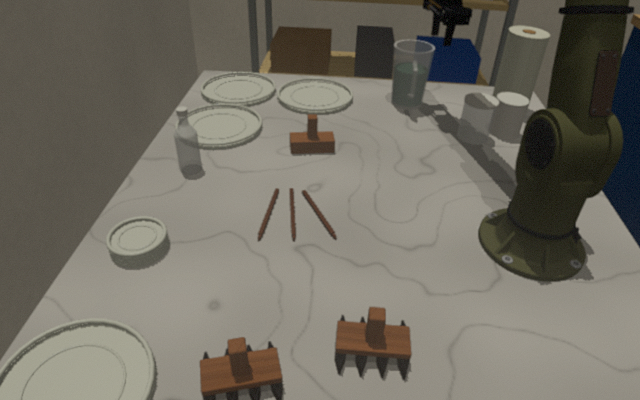

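Top view: combs with tines at (154,173) and (189,260), and a tineless press block at (461,188). The comb at (154,173) is farther left (+y), so it's the one meant. The sticks' blunt ends are on the right at (372,163), (374,178) and (372,190). Their points are on the left at (296,158), (299,189) and (305,226).

Run:
```python
from h import *
d=grab("top"); im=d["image"]
hsv=cv2.cvtColor(im,cv2.COLOR_RGB2HSV)
m=((hsv[...,1]>90)&((hsv[...,0]<15)|(hsv[...,0]>170))).astype(np.uint8)
n,l,st,c=cv2.connectedComponentsWithStats(m)
for i in range(1,n):
    if st[i,4]<60: continue
    p=np.argwhere(l==i)[:,::-1].astype(np.float32)
    r=cv2.minAreaRect(p); box=cv2.boxPoints(r)
    big=st[i,4]>500
    w=ray(d,box,0.038 if big else 0.01)[:,:2]
    print(st[i],"C",np.round(w.mean(0),4))
    if big: print(np.round(w,3).tolist(), np.linalg.norm(w-np.roll(w,1,0),axis=1).round(3))
    else:
        W=ray(d,p,0.008)[:,:2]; mu=W.mean(0); v=np.linalg.svd(W-mu,full_matrices=0)[2][0]; v*=np.sign(v[1])
        t=(W-mu)@v; print("blunt",np.round(mu+v*t.min(),4),"tip",np.round(mu+v*t.max(),4),"ang",np.degrees(np.arctan2(v[1],v[0])).round(1),np.ptp(t).round(3))
cr=im[125:305,110:230]
cv2.imwrite("pics/c.png",cv2.resize(cr[:,:,::-1],None,fx=3.3,fy=3.3,interpolation=2))
s=R.from_rotvec(ctrl.get_state()["tool_rot"]).as_matrix();print(s.round(3))
```

```text
[ 135  145   38   56 1311] C [0.5431 0.3771]
[[0.592, 0.427], [0.61, 0.365], [0.494, 0.327], [0.476, 0.389]] [0.122 0.065 0.122 0.064]
[295 157  76   8 298] C [ 0.5696 -0.0352]
blunt [ 0.5634 -0.1226] tip [0.5763 0.0521] ang 85.8 0.175
[ 444  162   35   54 1357] C [ 0.4996 -0.3311]
[[0.552, -0.287], [0.564, -0.355], [0.447, -0.375], [0.435, -0.307]] [0.118 0.07  0.119 0.07 ]
[298 175  76  16 298] C [ 0.5167 -0.0415]
blunt [ 0.5304 -0.1292] tip [0.5033 0.0461] ang 98.8 0.177
[305 189  68  38 265] C [ 0.459 -0.047]
blunt [ 0.5007 -0.1244] tip [0.4177 0.0303] ang 118.2 0.176
[ 173  234   28   53 1338] C [0.3438 0.2991]
[[0.403, 0.33], [0.402, 0.267], [0.285, 0.269], [0.285, 0.331]] [0.118 0.062 0.117 0.062]
[[ 0.973  0.231 -0.   ]
 [ 0.231 -0.973  0.001]
 [-0.    -0.001 -1.   ]]
```

View pics/c.png

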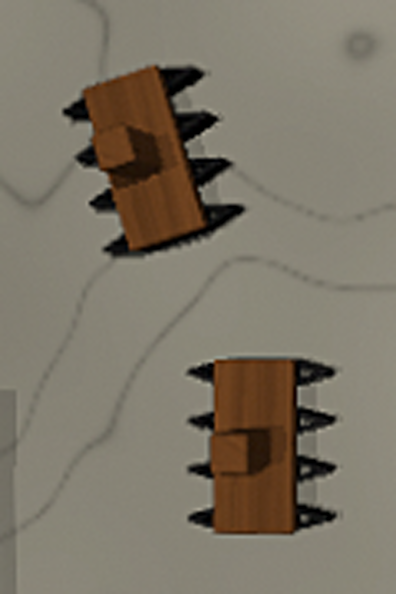

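The crop confirms it: the upper-left tool (full image ≈(154,173)) has four black tines and sits farther left (y≈0.38) than the other comb (y≈0.30), so I'll take it. Its lanes point at about 108°. The middle stick lies at 98.8°, the outer two at +19° and −13° from it, and the blunt ends are 29 and 34 mm apart. All of this agrees with the task text.

```bash
python3 -m handwheel '[{"x":0.036,"y":-0.0146,"z":-0.003},{"x":0.072,"y":-0.0292,"z":-0.006},{"x":0.108,"y":-0.0438,"z":-0.009},{"x":0.144,"y":-0.0584,"z":-0.012},{"x":0.18,"y":-0.073,"z":-0.015},{"x":0.216,"y":-0.0876,"z":-0.018},{"x":0.252,"y":-0.1022,"z":-0.021},{"x":0.288,"y":-0.1168,"z":-0.024},{"x":0.324,"y":-0.1314,"z":-0.027},{"x":0.36,"y":-0.146,"z":-0.03}]' 0.087 20
python3 -m handwheel '[{"x":0.0127,"y":-0.0373},{"x":0.0254,"y":-0.0746},{"x":0.0381,"y":-0.112},{"x":0.0508,"y":-0.149},{"x":0.0635,"y":-0.186},{"x":0.0762,"y":-0.2235},{"x":0.0889,"y":-0.261},{"x":0.1016,"y":-0.298},{"x":0.1143,"y":-0.335},{"x":0.127,"y":-0.3725}]'
python3 -m handwheel '[{"x":0.0127,"y":-0.0373},{"x":0.0254,"y":-0.0746,"wz":-1},{"x":0.0381,"y":-0.112,"wz":-2},{"x":0.0508,"y":-0.149,"wz":-3},{"x":0.0635,"y":-0.186,"wz":-4},{"x":0.0762,"y":-0.2235,"wz":-4.8},{"x":0.0889,"y":-0.261,"wz":-4.8},{"x":0.1016,"y":-0.298,"wz":-4.8},{"x":0.1143,"y":-0.335,"wz":-4.8},{"x":0.127,"y":-0.3725,"wz":-4.8}]'
python3 -m handwheel '[{},{},{}]'
python3 -c '
from h import *
d=grab("wrist","pics/d.png");s=ctrl.get_state();print(s["joint_positions"].round(2),d["c2w"].round(3))'
```

```text
[ 1.35  0.32 -0.07  1.45  0.02  1.37 -0.06] [[ 0.23  -0.927 -0.296  0.231]
 [-0.973 -0.22  -0.068 -0.613]
 [-0.002  0.303 -0.953  0.384]
 [ 0.     0.     0.     1.   ]]invalid input at $[0]: expected keys x, y, z, wx, wy, wz
invalid input at $[0]: expected keys x, y, z, wx, wy, wz
invalid input at $[0]: expected keys x, y, z, wx, wy, wz
invalid input at $[0]: expected keys x, y, z, wx, wy, wz
```

View pics/d.png

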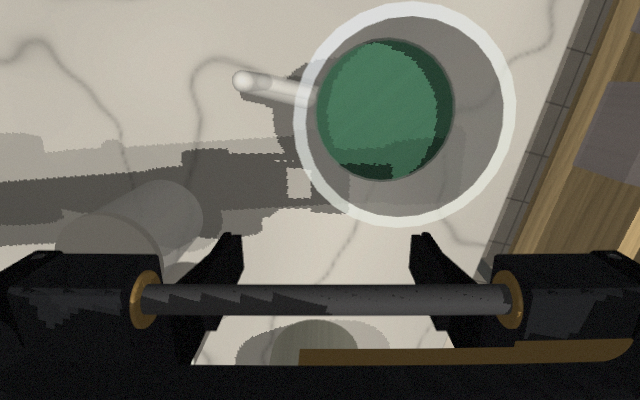

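The rows need all six keys. The wrist view shows a tall glass with green contents at (400,110), ahead and to the right of the gripper, so I'll raise the arm first and then travel.

```bash
python3 -m handwheel '[{"x":0,"y":0,"z":-0.035,"wx":0,"wy":0,"wz":0},{"x":0,"y":0,"z":-0.07,"wx":0,"wy":0,"wz":0},{"x":0,"y":0,"z":-0.105,"wx":0,"wy":0,"wz":0},{"x":0,"y":0,"z":-0.14,"wx":0,"wy":0,"wz":0},{"x":0,"y":-0.02,"z":-0.16,"wx":0,"wy":0,"wz":0}]' 0.087 20 &&
python3 -m handwheel '[{"x":0.036,"y":-0.0126,"z":0,"wx":0,"wy":0,"wz":0},{"x":0.072,"y":-0.0252,"z":0,"wx":0,"wy":0,"wz":0},{"x":0.108,"y":-0.0378,"z":0,"wx":0,"wy":0,"wz":0},{"x":0.144,"y":-0.0504,"z":0,"wx":0,"wy":0,"wz":0},{"x":0.18,"y":-0.063,"z":0,"wx":0,"wy":0,"wz":0},{"x":0.216,"y":-0.0756,"z":0,"wx":0,"wy":0,"wz":0},{"x":0.252,"y":-0.0882,"z":0,"wx":0,"wy":0,"wz":0},{"x":0.288,"y":-0.1008,"z":0,"wx":0,"wy":0,"wz":0},{"x":0.324,"y":-0.1134,"z":0,"wx":0,"wy":0,"wz":0},{"x":0.36,"y":-0.126,"z":0,"wx":0,"wy":0,"wz":0}]'
```

```text
time: 0.62
position: [0.1459, -0.6153, 0.3593]
tool_rot: [3.116, 0.364, 0.001]
ft_force: [-0.1, 0.9, -0.4]
grip_width: 1.001
grip_force: 0.0
time: 1.45
position: [0.4678, -0.4061, 0.3567]
tool_rot: [3.12, 0.365, -0.0]
ft_force: [0.6, -0.5, -0.5]
grip_width: 0.997
grip_force: 0.0
```

```bash
python3 -m handwheel '[{"x":0.0127,"y":-0.0373,"z":0,"wx":0,"wy":0,"wz":0},{"x":0.0254,"y":-0.0746,"z":0,"wx":0,"wy":0,"wz":0},{"x":0.0381,"y":-0.112,"z":0,"wx":0,"wy":0,"wz":0},{"x":0.0508,"y":-0.149,"z":0,"wx":0,"wy":0,"wz":0},{"x":0.0635,"y":-0.186,"z":0,"wx":0,"wy":0,"wz":0},{"x":0.0762,"y":-0.2235,"z":0,"wx":0,"wy":0,"wz":0},{"x":0.0889,"y":-0.261,"z":0,"wx":0,"wy":0,"wz":0},{"x":0.1016,"y":-0.298,"z":0,"wx":0,"wy":0,"wz":0},{"x":0.1143,"y":-0.335,"z":0,"wx":0,"wy":0,"wz":0},{"x":0.127,"y":-0.3725,"z":0,"wx":0,"wy":0,"wz":0}]' &&
python3 -m handwheel '[{"x":0.0127,"y":-0.0373,"z":0.01,"wx":0,"wy":0,"wz":0},{"x":0.0254,"y":-0.0746,"z":0.02,"wx":0,"wy":0,"wz":-1},{"x":0.0381,"y":-0.112,"z":0.03,"wx":0,"wy":0,"wz":-2},{"x":0.0508,"y":-0.149,"z":0.04,"wx":0,"wy":0,"wz":-3},{"x":0.0635,"y":-0.186,"z":0.05,"wx":0,"wy":0,"wz":-4},{"x":0.0762,"y":-0.2235,"z":0.06,"wx":0,"wy":0,"wz":-4.8},{"x":0.0889,"y":-0.261,"z":0.07,"wx":0,"wy":0,"wz":-4.8},{"x":0.1016,"y":-0.298,"z":0.08,"wx":0,"wy":0,"wz":-4.8},{"x":0.1143,"y":-0.335,"z":0.09,"wx":0,"wy":0,"wz":-4.8},{"x":0.127,"y":-0.3725,"z":0.1,"wx":0,"wy":0,"wz":-4.8}]' &&
python3 -m handwheel '[{"x":0,"y":0,"z":0.01,"wx":0,"wy":0,"wz":0},{"x":0,"y":0,"z":0.01,"wx":0,"wy":0,"wz":0},{"x":0,"y":0,"z":0.01,"wx":0,"wy":0,"wz":0}]'
python3 -c '
from h import *
d=grab("wrist","pics/d1.png");s=ctrl.get_state();print(s["joint_positions"].round(2),d["c2w"].round(3),s["position"])'
```

```text
time: 2.28
position: [0.5038, -0.0138, 0.3567]
tool_rot: [3.12, 0.364, 0.0]
ft_force: [0.8, -0.7, 1.0]
grip_width: 0.996
grip_force: 0.0
time: 3.12
position: [0.542, 0.3775, 0.2557]
tool_rot: [3.102, 0.494, -0.0]
ft_force: [1.8, 0.0, -0.2]
grip_width: 1.0
grip_force: 0.0
time: 3.37
position: [0.5416, 0.3755, 0.2456]
tool_rot: [3.101, 0.495, -0.003]
ft_force: [0.8, -1.4, 0.8]
grip_width: 0.999
grip_force: 0.0
[-0.05  0.44 -0.84  1.32  0.33  1.52 -2.12] [[ 0.311 -0.905 -0.29   0.621]
 [-0.95  -0.296 -0.096  0.402]
 [ 0.001  0.305 -0.952  0.434]
 [ 0.     0.     0.     1.   ]] [0.54253318 0.37475118 0.24674008]
```

View pics/d1.png

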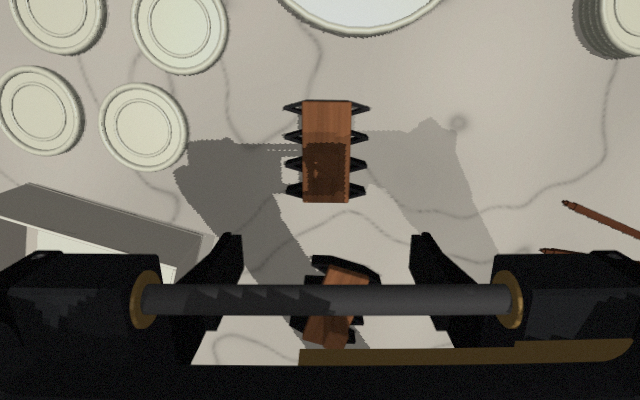

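The wrist view shows our comb at (327,150), upright and centred between the fingers; the other comb is at (335,300), behind the gripper. I'll measure ours on this picture.

Run:
```python
from h import *
d=grab("wrist"); im=d["image"]; hsv=cv2.cvtColor(im,cv2.COLOR_RGB2HSV); s=ctrl.get_state()
m=((hsv[...,1]>90)&((hsv[...,0]<15)|(hsv[...,0]>170))).astype(np.uint8); m[:, :250]=0; m[:,420:]=0; m[225:]=0;m[:80]=0
m=cv2.morphologyEx(m,3,np.ones((5,5)))
p=np.argwhere(m)[:,::-1].astype(np.float32); r=cv2.minAreaRect(p);print(r)
w=ray(d,cv2.boxPoints(r),.038);print(w.round(4)[:,:2].tolist(),w.mean(0).round(4),np.linalg.norm(w-np.roll(w,1,0),axis=1).round(3))
# black tines extent
k=(im.max(2)<45).astype(np.uint8); k[:, :270]=0;k[:,385:]=0;k[210:]=0;k[:90]=0
for row in (107,108,137,138,163,164,189,190):
    c=np.flatnonzero(k[row]|m[row]); print(row,c.min(),c.max())
cv2.imwrite("pics/e.png",cv2.resize(im[85:225,250:410,::-1],None,fx=4,fy=4,interpolation=2))
```

```text
((324.2288513183594, 151.92861938476562), (74.09048461914062, 103.63079071044922), 5.290081024169922)
[[0.4762, 0.4086], [0.5958, 0.4317], [0.6141, 0.3514], [0.4955, 0.3207]] [0.5454 0.3781 0.038 ] [0.09  0.122 0.082 0.123]
107 284 364
108 283 366
137 284 365
138 284 366
163 285 363
164 285 364
189 286 362
190 285 363
```

View pics/e.png

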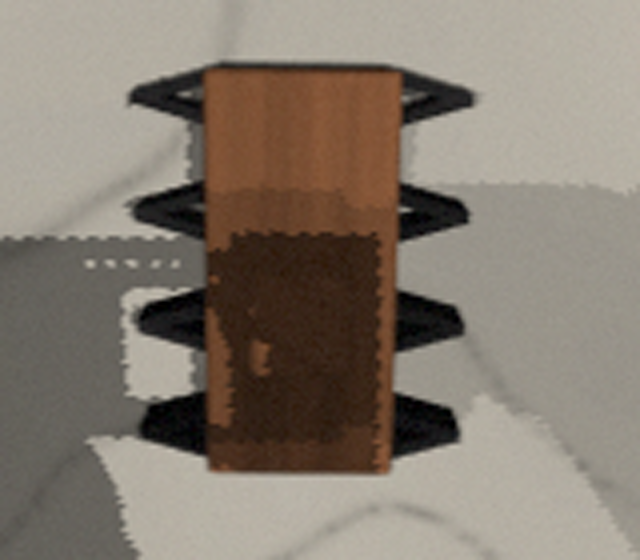

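Crop: the deck corners are at full-image pixels (301.2,102.5), (350.5,102), (348,202.7) and (302,202.5). The shadowed handle is inside the outline.

Run:
```python
from h import *
d=grab("wrist"); s=ctrl.get_state()
w=ray(d,[[301.2,102.5],[350.5,102],[348,202.7],[302,202.5]],.038);c=w.mean(0)
print(w.round(4).tolist(),c.round(4),np.linalg.norm(w-np.roll(w,1,0),axis=1).round(3))
v=(w[0]+w[1]-w[2]-w[3]);print(np.degrees(np.arctan2(v[1],v[0])))
for a,b in ((0,3),(1,2)):
  v=w[a]-w[b];print(np.degrees(np.arctan2(v[1],v[0])))
M=R.from_rotvec(s["tool_rot"]).as_matrix();print("yaw",np.degrees(np.arctan2(M[1,0],M[0,0])),"shift tool",M.T@(np.r_[c[:2],.049]-s["position"]))
```

```text
[[0.5938, 0.4201, 0.038], [0.6112, 0.3679, 0.038], [0.498, 0.3318, 0.038], [0.481, 0.3851, 0.038]] [0.546  0.3762 0.038 ] [0.118 0.055 0.119 0.056]
17.455824603691564
17.223448610321196
17.68661897373558
yaw 17.9594337497108 shift tool [ 0.002897   -0.00111391  0.19877454]
```

```bash
python3 -m handwheel '[{"x":0.003,"y":-0.001,"z":0.022,"wx":0,"wy":0,"wz":0},{"x":0.003,"y":-0.001,"z":0.045,"wx":0,"wy":0,"wz":0},{"x":0.003,"y":-0.001,"z":0.07,"wx":0,"wy":0,"wz":0.4},{"x":0.003,"y":-0.001,"z":0.095,"wx":0,"wy":0,"wz":0.4},{"x":0.003,"y":-0.001,"z":0.12,"wx":0,"wy":0,"wz":0.4},{"x":0.003,"y":-0.001,"z":0.145,"wx":0,"wy":0,"wz":0.4},{"x":0.003,"y":-0.001,"z":0.165,"wx":0,"wy":0,"wz":0.4},{"x":0.003,"y":-0.001,"z":0.18,"wx":0,"wy":0,"wz":0.4},{"x":0.003,"y":-0.001,"z":0.192,"wx":0,"wy":0,"wz":0.4},{"x":0.003,"y":-0.001,"z":0.198,"wx":0,"wy":0,"wz":0.4}]' 0.06 40 &&
python3 -m handwheel '[{"x":0,"y":0,"z":0,"wx":0,"wy":0,"wz":0},{"x":0,"y":0,"z":0,"wx":0,"wy":0,"wz":0}]' &&
python3 -m handwheel '[{"x":0,"y":0,"z":0,"wx":0,"wy":0,"wz":0},{"x":0,"y":0,"z":0,"wx":0,"wy":0,"wz":0},{"x":0,"y":0,"z":0,"wx":0,"wy":0,"wz":0},{"x":0,"y":0,"z":0,"wx":0,"wy":0,"wz":0},{"x":0,"y":0,"z":0,"wx":0,"wy":0,"wz":0},{"x":0,"y":0,"z":0,"wx":0,"wy":0,"wz":0}]' 0 40
```

```text
time: 4.35
position: [0.5448, 0.3767, 0.0478]
tool_rot: [3.104, 0.482, -0.001]
ft_force: [-0.1, -0.9, 0.2]
grip_width: 0.685
grip_force: 0.0
time: 4.52
position: [0.5449, 0.3783, 0.0495]
tool_rot: [-3.104, -0.484, -0.002]
ft_force: [0.0, -0.8, 0.2]
grip_width: 0.694
grip_force: 0.0
time: 5.02
position: [0.5444, 0.378, 0.0488]
tool_rot: [3.104, 0.484, 0.0]
ft_force: [-0.1, -0.8, -0.5]
grip_width: 0.32
grip_force: 0.4
```

```bash
python3 -m handwheel '[{"x":0,"y":0,"z":0,"wx":0,"wy":0,"wz":0},{"x":0,"y":0,"z":0,"wx":0,"wy":0,"wz":0},{"x":0,"y":0,"z":-0.01,"wx":0,"wy":0,"wz":0},{"x":0,"y":0,"z":-0.025,"wx":0,"wy":0,"wz":0},{"x":0,"y":0,"z":-0.045,"wx":0,"wy":0,"wz":0},{"x":0,"y":0,"z":-0.06,"wx":0,"wy":0,"wz":0},{"x":0,"y":0,"z":-0.07,"wx":0,"wy":0,"wz":0},{"x":-0.004,"y":0.0125,"z":-0.07,"wx":0,"wy":0,"wz":0},{"x":-0.012,"y":0.0375,"z":-0.07,"wx":0,"wy":0,"wz":1},{"x":-0.021,"y":0.0655,"z":-0.07,"wx":0,"wy":0,"wz":2}]' 0 60 &&
python3 -m handwheel '[{"x":-0.0092,"y":0.0306,"z":0,"wx":0,"wy":0,"wz":1},{"x":-0.0184,"y":0.0612,"z":0,"wx":0,"wy":0,"wz":2},{"x":-0.0276,"y":0.0918,"z":0,"wx":0,"wy":0,"wz":3},{"x":-0.0368,"y":0.1224,"z":0,"wx":0,"wy":0,"wz":4},{"x":-0.046,"y":0.153,"z":0,"wx":0,"wy":0,"wz":5},{"x":-0.0552,"y":0.1836,"z":0,"wx":0,"wy":0,"wz":6},{"x":-0.0644,"y":0.2142,"z":0,"wx":0,"wy":0,"wz":6.9},{"x":-0.0736,"y":0.2448,"z":0,"wx":0,"wy":0,"wz":6.9},{"x":-0.0828,"y":0.2754,"z":0,"wx":0,"wy":0,"wz":6.9},{"x":-0.092,"y":0.306,"z":0,"wx":0,"wy":0,"wz":6.9}]'
python3 -c '
from h import *
s=ctrl.get_state();M=R.from_rotvec(s["tool_rot"]).as_matrix();print("yaw",np.degrees(np.arctan2(M[1,0],M[0,0])),M.T@(np.array([.5446,-.208,.119])-s["position"]),s["joint_positions"].round(2))'
```

```text
time: 5.85
position: [0.5434, 0.3109, 0.1196]
tool_rot: [-3.11, -0.434, -0.001]
ft_force: [0.7, -0.1, -1.9]
grip_width: 0.288
grip_force: 60.0
time: 6.68
position: [0.5386, -0.0116, 0.1195]
tool_rot: [3.131, 0.243, 0.001]
ft_force: [0.5, 0.3, -2.9]
grip_width: 0.294
grip_force: 60.0
yaw 8.864563367997865 [-0.02434803  0.19495714  0.00058986] [ 0.62  0.2  -0.71  1.81  0.14  1.18 -1.55]
```

```bash
python3 -m handwheel '[{"x":-0.0037,"y":0.03,"z":0,"wx":0,"wy":0,"wz":0},{"x":-0.0075,"y":0.06,"z":0,"wx":0,"wy":0,"wz":0},{"x":-0.0112,"y":0.09,"z":0,"wx":0,"wy":0,"wz":0},{"x":-0.015,"y":0.12,"z":0,"wx":0,"wy":0,"wz":0},{"x":-0.0187,"y":0.15,"z":0,"wx":0,"wy":0,"wz":0},{"x":-0.022,"y":0.175,"z":0,"wx":0,"wy":0,"wz":0},{"x":-0.0237,"y":0.19,"z":0,"wx":0,"wy":0,"wz":0},{"x":-0.0243,"y":0.195,"z":0,"wx":0,"wy":0,"wz":0},{"x":-0.0243,"y":0.195,"z":0,"wx":0,"wy":0,"wz":0},{"x":-0.0243,"y":0.195,"z":0,"wx":0,"wy":0,"wz":0}]'
python3 -c '
from h import *
d=grab("wrist","pics/f.png")
s=ctrl.get_state();M=R.from_rotvec(s["tool_rot"]).as_matrix();print("yaw",np.degrees(np.arctan2(M[1,0],M[0,0])),s["position"])
print(np.hypot(*d["c2w"][:2,3]),d["c2w"][:3,3])'
```

```text
time: 7.52
position: [0.545, -0.2045, 0.1188]
tool_rot: [-3.131, -0.245, -0.0]
ft_force: [-0.1, 1.0, -1.8]
grip_width: 0.292
grip_force: 60.0
yaw 9.015187108967341 [ 0.54515682 -0.20388384  0.11880128]
0.6559236114483281 [ 0.62735607 -0.19146839  0.30708983]
```

View pics/f.png

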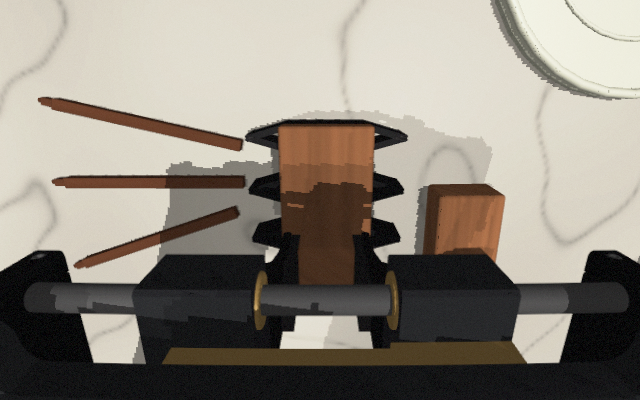

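Wrist view: the comb hangs straight, with its far deck edge from (278,123) to (374,122). The sticks' blunt ends, at (242,146), (244,182) and (238,211), face the tines. I'll check alignment in this view.

Run:
```python
from h import *
d=grab("wrist"); s=ctrl.get_state(); M=R.from_rotvec(s["tool_rot"]).as_matrix();P=s["position"]
w=ray(d,[[278,123],[374,122]],P[2]-.049+.038); print("deck edge tool",((w-P)@M).round(4))
im=d["image"];hsv=cv2.cvtColor(im,cv2.COLOR_RGB2HSV)
m=((hsv[...,1]>90)&((hsv[...,0]<15)|(hsv[...,0]>170))).astype(np.uint8);m[:,246:]=0;m[278:]=0
n,l,st,c=cv2.connectedComponentsWithStats(m)
for i in range(1,n):
    if st[i,4]<60: continue
    p=np.argwhere(l==i)[:,::-1].astype(np.float32)
    W=(ray(d,p,.007)-P)@M; W=W[:,:2]; mu=W.mean(0); v=np.linalg.svd(W-mu,full_matrices=0)[2][0]; v*=-np.sign(v[1]); t=(W-mu)@v
    print("blunt",(mu+v*t.min()).round(4),"tip",(mu+v*t.max()).round(4),"ang from -y",np.degrees(np.arctan2(v[0],-v[1])).round(1),np.ptp(t).round(3))
```

```text
deck edge tool [[ 0.0614 -0.0276  0.011 ]
 [ 0.0619  0.027   0.011 ]]
blunt [ 0.0311 -0.0738] tip [ 0.072  -0.2474] ang from -y 13.2 0.178
blunt [-0.0017 -0.0739] tip [-0.0016 -0.2527] ang from -y 0.0 0.179
blunt [-0.0299 -0.0818] tip [-0.0891 -0.2514] ang from -y -19.3 0.18
```

Aligned: the middle stick is parallel and within 2–3 mm of its lane, and the outer ones are within 5 mm. Now I'll lower the comb and draw the first part slowly.

```bash
python3 -m handwheel '[{"x":-0.001,"y":0,"z":0.012,"wx":0,"wy":0,"wz":0},{"x":-0.001,"y":0,"z":0.03,"wx":0,"wy":0,"wz":0},{"x":-0.001,"y":0,"z":0.045,"wx":0,"wy":0,"wz":0},{"x":-0.001,"y":0,"z":0.057,"wx":0,"wy":0,"wz":0},{"x":-0.001,"y":0,"z":0.064,"wx":0,"wy":0,"wz":0},{"x":-0.001,"y":0,"z":0.067,"wx":0,"wy":0,"wz":0},{"x":-0.001,"y":0,"z":0.0685,"wx":0,"wy":0,"wz":0},{"x":-0.001,"y":0,"z":0.0685,"wx":0,"wy":0,"wz":0},{"x":-0.001,"y":0,"z":0.0685,"wx":0,"wy":0,"wz":0}]' &&
python3 -m handwheel '[{"x":0,"y":-0.005,"z":0,"wx":0,"wy":0,"wz":0},{"x":0,"y":-0.012,"z":0,"wx":0,"wy":0,"wz":0},{"x":0,"y":-0.02,"z":0,"wx":0,"wy":0,"wz":0},{"x":0,"y":-0.028,"z":0,"wx":0,"wy":0,"wz":0},{"x":0,"y":-0.036,"z":0,"wx":0,"wy":0,"wz":0},{"x":0,"y":-0.044,"z":0,"wx":0,"wy":0,"wz":0},{"x":0,"y":-0.052,"z":0,"wx":0,"wy":0,"wz":0},{"x":0,"y":-0.06,"z":0,"wx":0,"wy":0,"wz":0},{"x":0,"y":-0.068,"z":0,"wx":0,"wy":0,"wz":0},{"x":0,"y":-0.075,"z":0,"wx":0,"wy":0,"wz":0}]'
python3 -c '
from h import *
d=grab("wrist");cv2.imwrite("pics/g.png",d["image"][:,:,::-1])'
```

```text
time: 8.37
position: [0.5444, -0.207, 0.0509]
tool_rot: [3.132, 0.242, 0.002]
ft_force: [0.0, -0.9, -1.4]
grip_width: 0.293
grip_force: 60.0
time: 9.2
position: [0.5321, -0.1317, 0.0502]
tool_rot: [3.132, 0.243, 0.0]
ft_force: [-0.2, -0.1, -2.3]
grip_width: 0.293
grip_force: 60.0
```

View pics/g.png

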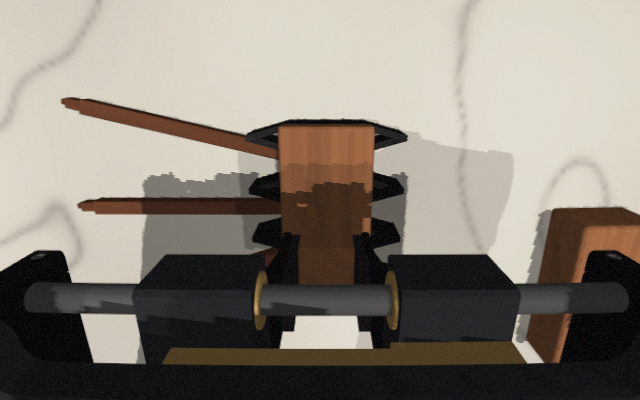

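All visible sticks are entering their lanes: c at (262,150), b at (265,205). The force is small, so I'll continue.

```bash
python3 -m handwheel '[{"x":0,"y":-0.009,"z":0,"wx":0,"wy":0,"wz":0},{"x":0,"y":-0.018,"z":0,"wx":0,"wy":0,"wz":0},{"x":0,"y":-0.027,"z":0,"wx":0,"wy":0,"wz":0},{"x":0,"y":-0.036,"z":0,"wx":0,"wy":0,"wz":0},{"x":0,"y":-0.045,"z":0,"wx":0,"wy":0,"wz":0},{"x":0,"y":-0.054,"z":0,"wx":0,"wy":0,"wz":0},{"x":0,"y":-0.063,"z":0,"wx":0,"wy":0,"wz":0},{"x":0,"y":-0.072,"z":0,"wx":0,"wy":0,"wz":0},{"x":0,"y":-0.081,"z":0,"wx":0,"wy":0,"wz":0},{"x":0,"y":-0.09,"z":0,"wx":0,"wy":0,"wz":0}]'
python3 - <<'E'
from h import *
s=ctrl.get_state(); M=R.from_rotvec(s["tool_rot"]).as_matrix();P=s["position"]
for nm,x in (("wrist",250),("top",640)):
    d=grab(nm,"pics/h_%s.png"%nm)
    im=d["image"];hsv=cv2.cvtColor(im,cv2.COLOR_RGB2HSV)
    m=((hsv[...,1]>90)&((hsv[...,0]<15)|(hsv[...,0]>170))).astype(np.uint8)
    m[:,x:]=0
    if nm=="wrist": m[278:]=0
    n,l,st,c=cv2.connectedComponentsWithStats(m)
    for i in range(1,n):
        if not 60<st[i,4]<8000: continue
        p=np.argwhere(l==i)[:,::-1].astype(np.float32)
        W=(ray(d,p,.007)-P)@M; W=W[:,:2]; mu=W.mean(0); v=np.linalg.svd(W-mu,full_matrices=0)[2][0]; v*=-np.sign(v[1]); t=(W-mu)@v
        print(nm,st[i],"near",(mu+v*t.min()).round(4),"tip",(mu+v*t.max()).round(4),"ang",np.degrees(np.arctan2(v[0],-v[1])).round(1),np.ptp(t).round(3))
E
```

```text
time: 10.08
position: [0.5182, -0.0429, 0.0501]
tool_rot: [3.132, 0.242, -0.0]
ft_force: [0.6, 0.2, -2.5]
grip_width: 0.292
grip_force: 60.0
wrist [ 167  134   83   23 1175] near [ 0.0406 -0.052 ] tip [ 0.0481 -0.1073] ang 7.7 0.056
wrist [200 198  50  17 671] near [ 0.0001 -0.0547] tip [ 0.0001 -0.0903] ang -0.0 0.036
wrist [212 249  38   6 124] near [-0.0361 -0.0573] tip [-0.0381 -0.0854] ang -4.1 0.028
top [ 444  162   35   54 1367] near [-0.1231  0.2907] tip [-0.0011  0.2882] ang 88.8 0.122
top [285 200  38  14 143] near [-0.0384 -0.0387] tip [-0.0505 -0.1286] ang -7.7 0.091
top [ 173  234   28   53 1343] near [-0.0611 -0.3625] tip [-0.1808 -0.3825] ang -80.5 0.121
```

```bash
python3 -m handwheel '[{"x":0,"y":-0.01,"z":0,"wx":0,"wy":0,"wz":0},{"x":0,"y":-0.02,"z":0,"wx":0,"wy":0,"wz":0},{"x":0,"y":-0.03,"z":0,"wx":0,"wy":0,"wz":0},{"x":0,"y":-0.04,"z":0,"wx":0,"wy":0,"wz":0},{"x":0,"y":-0.05,"z":0,"wx":0,"wy":0,"wz":0},{"x":0,"y":-0.06,"z":0,"wx":0,"wy":0,"wz":0},{"x":0,"y":-0.07,"z":0,"wx":0,"wy":0,"wz":0},{"x":0,"y":-0.08,"z":0,"wx":0,"wy":0,"wz":0},{"x":0,"y":-0.09,"z":0,"wx":0,"wy":0,"wz":0},{"x":0,"y":-0.1,"z":0,"wx":0,"wy":0,"wz":0}]' &&
python3 -m handwheel '[{"x":0,"y":-0.01,"z":0,"wx":0,"wy":0,"wz":0},{"x":0,"y":-0.02,"z":0,"wx":0,"wy":0,"wz":0},{"x":0,"y":-0.03,"z":0,"wx":0,"wy":0,"wz":0},{"x":0,"y":-0.04,"z":0,"wx":0,"wy":0,"wz":0},{"x":0,"y":-0.05,"z":0,"wx":0,"wy":0,"wz":0},{"x":0,"y":-0.06,"z":0,"wx":0,"wy":0,"wz":0},{"x":0,"y":-0.07,"z":0,"wx":0,"wy":0,"wz":0},{"x":0,"y":-0.08,"z":0,"wx":0,"wy":0,"wz":0},{"x":0,"y":-0.09,"z":0,"wx":0,"wy":0,"wz":0},{"x":0,"y":-0.1,"z":0,"wx":0,"wy":0,"wz":0}]'
python3 - <<'E'
from h import *
s=ctrl.get_state(); M=R.from_rotvec(s["tool_rot"]).as_matrix();P=s["position"]
d=grab("top"); im=d["image"];hsv=cv2.cvtColor(im,cv2.COLOR_RGB2HSV)
m=((hsv[...,1]>90)&((hsv[...,0]<15)|(hsv[...,0]>170))).astype(np.uint8)
n,l,st,c=cv2.connectedComponentsWithStats(m)
for i in range(1,n):
    if not 60<st[i,4]<8000: continue
    p=np.argwhere(l==i)[:,::-1].astype(np.float32)
    W=(ray(d,p,.007)-P)@M; W=W[:,:2]; mu=W.mean(0); v=np.linalg.svd(W-mu,full_matrices=0)[2][0]; v*=-np.sign(v[1]); t=(W-mu)@v
    print(st[i],"near",(mu+v*t.min()).round(4),"tip",(mu+v*t.max()).round(4),"ang",np.degrees(np.arctan2(v[0],-v[1])).round(1),np.ptp(t).round(3))
a=im; b=grab("wrist")["image"]
cv2.imwrite("pics/i.png",np.vstack([cv2.resize(a[80:300,180:500],(640,440))[:200+100],b])[:600,:,::-1])
E
```

```text
time: 11.02
position: [0.5028, 0.056, 0.0501]
tool_rot: [3.132, 0.242, 0.0]
ft_force: [-0.0, 0.4, -2.1]
grip_width: 0.294
grip_force: 60.0
time: 11.85
position: [0.4875, 0.1548, 0.0501]
tool_rot: [3.132, 0.242, -0.0]
ft_force: [-0.4, -0.7, -1.5]
grip_width: 0.292
grip_force: 60.0
[ 444  162   35   54 1360] near [-0.1231  0.4907] tip [-0.0012  0.4887] ang 89.1 0.122
[287 166  77  10 299] near [0.0239 0.2676] tip [0.0375 0.0907] ang 4.4 0.177
[298 175  76  16 295] near [-0.0011  0.2874] tip [-0.0011  0.1099] ang -0.0 0.178
[283 189  75  21 294] near [-0.0251  0.2456] tip [-0.0389  0.0689] ang -4.5 0.177
[ 173  234   28   53 1345] near [-0.0612 -0.1626] tip [-0.1808 -0.1822] ang -80.7 0.121
```

View pics/i.png

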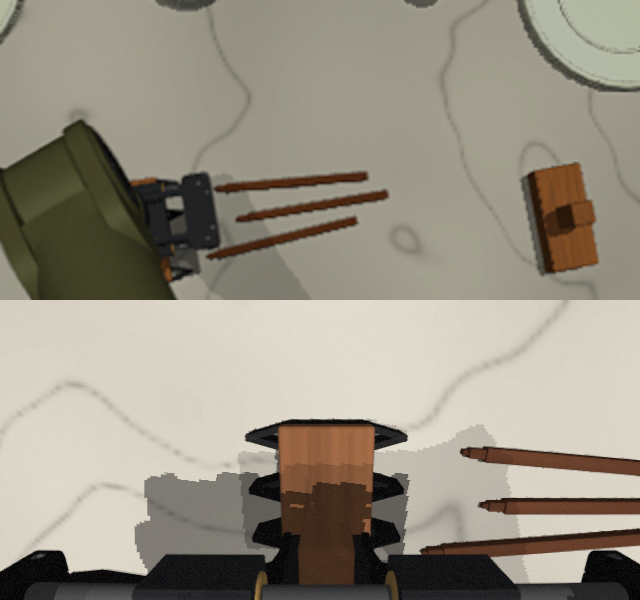

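The comb has passed all the points: the three sticks are separate rows, with tips at (217,188), (238,218) and (208,256) in the upper panel. The outer two still fan about ±4.5° because their blunt ends moved inward. There's plenty of time, so I'll run the comb back through the rows to straighten the blunt halves, then draw it out past the points again.

```bash
python3 -m handwheel '[{"x":0,"y":0.009,"z":0,"wx":0,"wy":0,"wz":0},{"x":0,"y":0.018,"z":0,"wx":0,"wy":0,"wz":0},{"x":0,"y":0.027,"z":0,"wx":0,"wy":0,"wz":0},{"x":0,"y":0.036,"z":0,"wx":0,"wy":0,"wz":0},{"x":0,"y":0.045,"z":0,"wx":0,"wy":0,"wz":0},{"x":0,"y":0.054,"z":0,"wx":0,"wy":0,"wz":0},{"x":0,"y":0.063,"z":0,"wx":0,"wy":0,"wz":0},{"x":0,"y":0.072,"z":0,"wx":0,"wy":0,"wz":0},{"x":0,"y":0.081,"z":0,"wx":0,"wy":0,"wz":0},{"x":0,"y":0.09,"z":0,"wx":0,"wy":0,"wz":0}]' &&
python3 -m handwheel '[{"x":0,"y":0.009,"z":0,"wx":0,"wy":0,"wz":0},{"x":0,"y":0.018,"z":0,"wx":0,"wy":0,"wz":0},{"x":0,"y":0.027,"z":0,"wx":0,"wy":0,"wz":0},{"x":0,"y":0.036,"z":0,"wx":0,"wy":0,"wz":0},{"x":0,"y":0.045,"z":0,"wx":0,"wy":0,"wz":0},{"x":0,"y":0.054,"z":0,"wx":0,"wy":0,"wz":0},{"x":0,"y":0.063,"z":0,"wx":0,"wy":0,"wz":0},{"x":0,"y":0.072,"z":0,"wx":0,"wy":0,"wz":0},{"x":0,"y":0.081,"z":0,"wx":0,"wy":0,"wz":0},{"x":0,"y":0.09,"z":0,"wx":0,"wy":0,"wz":0}]' &&
python3 -m handwheel '[{"x":0,"y":0.009,"z":0,"wx":0,"wy":0,"wz":0},{"x":0,"y":0.018,"z":0,"wx":0,"wy":0,"wz":0},{"x":0,"y":0.027,"z":0,"wx":0,"wy":0,"wz":0},{"x":0,"y":0.036,"z":0,"wx":0,"wy":0,"wz":0},{"x":0,"y":0.045,"z":0,"wx":0,"wy":0,"wz":0},{"x":0,"y":0.054,"z":0,"wx":0,"wy":0,"wz":0},{"x":0,"y":0.063,"z":0,"wx":0,"wy":0,"wz":0},{"x":0,"y":0.072,"z":0,"wx":0,"wy":0,"wz":0},{"x":0,"y":0.08,"z":0,"wx":0,"wy":0,"wz":0}]'
cat > m.py <<'E'
from h import *
import sys
s=ctrl.get_state(); M=R.from_rotvec(s["tool_rot"]).as_matrix();P=s["position"]
for nm in sys.argv[1:]:
    d=grab(nm); im=d["image"];hsv=cv2.cvtColor(im,cv2.COLOR_RGB2HSV)
    m=((hsv[...,1]>90)&((hsv[...,0]<15)|(hsv[...,0]>170))).astype(np.uint8)
    if nm=="wrist": m[278:]=0;m[:,250:400]=0
    n,l,st,c=cv2.connectedComponentsWithStats(m)
    for i in range(1,n):
        if not 60<st[i,4]<8000: continue
        p=np.argwhere(l==i)[:,::-1].astype(np.float32)
        W=(ray(d,p,.007)-P)@M; W=W[:,:2]; mu=W.mean(0); v=np.linalg.svd(W-mu,full_matrices=0)[2][0]; v*=-np.sign(v[1]); t=(W-mu)@v
        print(nm,st[i],"near",(mu+v*t.min()).round(4),"tip",(mu+v*t.max()).round(4),"ang",np.degrees(np.arctan2(v[0],-v[1])).round(1),np.ptp(t).round(3))
E
python3 m.py wrist top side
```

```text
time: 12.78
position: [0.5016, 0.0639, 0.0501]
tool_rot: [3.132, 0.242, -0.0]
ft_force: [-0.2, -0.6, -0.1]
grip_width: 0.291
grip_force: 60.0
time: 13.62
position: [0.5154, -0.0249, 0.0501]
tool_rot: [3.132, 0.242, -0.0]
ft_force: [-0.7, -0.1, -1.7]
grip_width: 0.298
grip_force: 60.0
time: 14.37
position: [0.5277, -0.1042, 0.0501]
tool_rot: [3.132, 0.242, -0.0]
ft_force: [0.7, -0.3, -1.1]
grip_width: 0.291
grip_force: 60.0
wrist [  81  145  169   22 2502] near [ 0.0338 -0.0527] tip [ 0.0393 -0.1689] ang 2.7 0.116
wrist [ 117  198  133   16 1977] near [ 0.0001 -0.0546] tip [-1.000e-04 -1.505e-01] ang -0.1 0.096
wrist [ 575  208   65   70 2695] near [-0.0222  0.242 ] tip [-0.0242  0.1913] ang -2.3 0.051
wrist [  76  239  174   21 2480] near [-0.0314 -0.0566] tip [-0.0383 -0.1899] ang -3.0 0.134
top [ 444  162   35   54 1378] near [-0.123   0.2282] tip [-0.0011  0.2264] ang 89.2 0.122
top [287 168  37   8 136] near [ 0.0347 -0.0874] tip [ 0.0382 -0.1714] ang 2.3 0.084
top [298 183  28   8 103] near [-0.0007 -0.0878] tip [-0.0013 -0.1523] ang -0.5 0.064
top [284 192  83  18 371] near [-0.0419 -0.0006] tip [-0.0337 -0.1911] ang 2.4 0.191
top [ 173  234   28   53 1349] near [-0.0612 -0.4245] tip [-0.181  -0.4447] ang -80.4 0.122
side [308 114  26  39 549] near [-0.0739  0.4189] tip [-0.0987  0.1953] ang -6.3 0.225
side [266 176  51  20 644] near [0.0591 0.044 ] tip [-0.0632  0.0387] ang -87.5 0.122
side [274 201   5  44 122] near [ 0.0308 -0.0179] tip [ 0.0372 -0.1639] ang 2.5 0.146
side [308 230   6  23  62] near [-0.0373 -0.1232] tip [-0.04   -0.1913] ang -2.3 0.068
side [ 336  307   75   52 2448] near [-0.0658 -0.3949] tip [-0.1889 -0.4104] ang -82.8 0.124
```

Now down to ±2.5°. A ±3 mm sideways nudge here should push the blunt ends to mid-lane; then I'll draw out past the points.

```bash
python3 -m handwheel '[{"x":0.0015,"y":0,"z":0,"wx":0,"wy":0,"wz":0},{"x":0.003,"y":0,"z":0,"wx":0,"wy":0,"wz":0},{"x":0.003,"y":0,"z":0,"wx":0,"wy":0,"wz":0},{"x":0.0015,"y":0,"z":0,"wx":0,"wy":0,"wz":0},{"x":0,"y":0,"z":0,"wx":0,"wy":0,"wz":0},{"x":-0.0015,"y":0,"z":0,"wx":0,"wy":0,"wz":0},{"x":-0.003,"y":0,"z":0,"wx":0,"wy":0,"wz":0},{"x":-0.003,"y":0,"z":0,"wx":0,"wy":0,"wz":0},{"x":-0.0015,"y":0,"z":0,"wx":0,"wy":0,"wz":0},{"x":0,"y":0,"z":0,"wx":0,"wy":0,"wz":0}]' && python3 m.py wrist &&
python3 -m handwheel '[{"x":0,"y":-0.009,"z":0,"wx":0,"wy":0,"wz":0},{"x":0,"y":-0.018,"z":0,"wx":0,"wy":0,"wz":0},{"x":0,"y":-0.027,"z":0,"wx":0,"wy":0,"wz":0},{"x":0,"y":-0.036,"z":0,"wx":0,"wy":0,"wz":0},{"x":0,"y":-0.045,"z":0,"wx":0,"wy":0,"wz":0},{"x":0,"y":-0.054,"z":0,"wx":0,"wy":0,"wz":0},{"x":0,"y":-0.063,"z":0,"wx":0,"wy":0,"wz":0},{"x":0,"y":-0.072,"z":0,"wx":0,"wy":0,"wz":0},{"x":0,"y":-0.081,"z":0,"wx":0,"wy":0,"wz":0},{"x":0,"y":-0.09,"z":0,"wx":0,"wy":0,"wz":0}]' &&
python3 -m handwheel '[{"x":0,"y":-0.009,"z":0,"wx":0,"wy":0,"wz":0},{"x":0,"y":-0.018,"z":0,"wx":0,"wy":0,"wz":0},{"x":0,"y":-0.027,"z":0,"wx":0,"wy":0,"wz":0},{"x":0,"y":-0.036,"z":0,"wx":0,"wy":0,"wz":0},{"x":0,"y":-0.045,"z":0,"wx":0,"wy":0,"wz":0},{"x":0,"y":-0.054,"z":0,"wx":0,"wy":0,"wz":0},{"x":0,"y":-0.063,"z":0,"wx":0,"wy":0,"wz":0},{"x":0,"y":-0.072,"z":0,"wx":0,"wy":0,"wz":0},{"x":0,"y":-0.081,"z":0,"wx":0,"wy":0,"wz":0},{"x":0,"y":-0.09,"z":0,"wx":0,"wy":0,"wz":0}]' &&
python3 -m handwheel '[{"x":0,"y":-0.01,"z":0,"wx":0,"wy":0,"wz":0},{"x":0,"y":-0.02,"z":0,"wx":0,"wy":0,"wz":0},{"x":0,"y":-0.03,"z":0,"wx":0,"wy":0,"wz":0},{"x":0,"y":-0.04,"z":0,"wx":0,"wy":0,"wz":0},{"x":0,"y":-0.05,"z":0,"wx":0,"wy":0,"wz":0},{"x":0,"y":-0.06,"z":0,"wx":0,"wy":0,"wz":0},{"x":0,"y":-0.07,"z":0,"wx":0,"wy":0,"wz":0},{"x":0,"y":-0.08,"z":0,"wx":0,"wy":0,"wz":0},{"x":0,"y":-0.09,"z":0,"wx":0,"wy":0,"wz":0},{"x":0,"y":-0.09,"z":0,"wx":0,"wy":0,"wz":0}]'
python3 m.py top
```

```text
time: 15.35
position: [0.5277, -0.1032, 0.0502]
tool_rot: [3.132, 0.242, 0.0]
ft_force: [1.2, -0.4, -2.3]
grip_width: 0.293
grip_force: 60.0
wrist [  81  146  169   20 2464] near [ 0.0347 -0.0525] tip [ 0.0383 -0.169 ] ang 1.8 0.117
wrist [ 117  197  133   17 1976] near [ 0.0008 -0.0546] tip [ 0.0005 -0.1507] ang -0.1 0.096
wrist [ 574  208   66   70 2718] near [-0.0213  0.2411] tip [-0.0254  0.19  ] ang -4.6 0.051
wrist [  76  241  174   18 2315] near [-0.0326 -0.0568] tip [-0.0374 -0.1898] ang -2.0 0.133
time: 16.23
position: [0.5136, -0.0133, 0.0501]
tool_rot: [3.132, 0.242, -0.0]
ft_force: [0.5, -0.5, -1.7]
grip_width: 0.292
grip_force: 60.0
time: 17.07
position: [0.4998, 0.0757, 0.0501]
tool_rot: [3.132, 0.242, -0.0]
ft_force: [0.2, 0.5, -1.6]
grip_width: 0.294
grip_force: 60.0
time: 17.9
position: [0.4855, 0.1668, 0.0503]
tool_rot: [-3.13, -0.247, -0.0]
ft_force: [0.0, 0.0, -1.6]
grip_width: 0.292
grip_force: 60.0
top [288 163  75  13 297] near [0.0316 0.2794] tip [0.0367 0.105 ] ang 1.7 0.174
top [ 444  162   35   54 1369] near [-0.1246  0.5024] tip [-0.0026  0.5005] ang 89.1 0.122
top [298 175  76  16 294] near [-0.0015  0.2996] tip [-0.0008  0.122 ] ang 0.2 0.178
top [284 192  76  17 283] near [-0.0352  0.2596] tip [-0.0381  0.0831] ang -0.9 0.176
top [252 209   9  13  74] near [-0.0598  0.0192] tip [-0.0307  0.0156] ang 82.9 0.029
top [ 173  234   28   53 1271] near [-0.0581 -0.1563] tip [-0.1818 -0.168 ] ang -84.6 0.124
```

Rows are within 2° of parallel. I'll move the comb another 30 mm clear, lower it onto its tines and release.

```bash
python3 -m handwheel '[{"x":0,"y":-0.01,"z":0,"wx":0,"wy":0,"wz":0},{"x":0,"y":-0.02,"z":0,"wx":0,"wy":0,"wz":0},{"x":0,"y":-0.03,"z":0,"wx":0,"wy":0,"wz":0},{"x":0,"y":-0.03,"z":0,"wx":0,"wy":0,"wz":0},{"x":0,"y":-0.03,"z":0.0005,"wx":0,"wy":0,"wz":0},{"x":0,"y":-0.03,"z":0.001,"wx":0,"wy":0,"wz":0},{"x":0,"y":-0.03,"z":0.0015,"wx":0,"wy":0,"wz":0},{"x":0,"y":-0.03,"z":0.0015,"wx":0,"wy":0,"wz":0},{"x":0,"y":-0.03,"z":0.0015,"wx":0,"wy":0,"wz":0},{"x":0,"y":-0.03,"z":0.0015,"wx":0,"wy":0,"wz":0}]'
```

```text
time: 18.78
position: [0.4817, 0.1929, 0.0487]
tool_rot: [3.132, 0.241, 0.0]
ft_force: [0.6, -0.5, -1.0]
grip_width: 0.29
grip_force: 60.0
```

```bash
python3 -m handwheel '[{"x":0,"y":0,"z":0.0005,"wx":0,"wy":0,"wz":0},{"x":0,"y":0,"z":0.0005,"wx":0,"wy":0,"wz":0}]' &&
python3 -m handwheel '[{"x":0,"y":0,"z":0.0005,"wx":0,"wy":0,"wz":0},{"x":0,"y":0,"z":0.0005,"wx":0,"wy":0,"wz":0},{"x":0,"y":0,"z":0.0005,"wx":0,"wy":0,"wz":0},{"x":0,"y":0,"z":0.0005,"wx":0,"wy":0,"wz":0},{"x":0,"y":0,"z":0.0005,"wx":0,"wy":0,"wz":0},{"x":0,"y":0,"z":0.0005,"wx":0,"wy":0,"wz":0},{"x":0,"y":0,"z":0.0005,"wx":0,"wy":0,"wz":0}]' 0.06 &&
python3 -m handwheel '[{"x":0,"y":0,"z":-0.005,"wx":0,"wy":0,"wz":0},{"x":0,"y":0,"z":-0.015,"wx":0,"wy":0,"wz":0},{"x":0,"y":0,"z":-0.03,"wx":0,"wy":0,"wz":0},{"x":0,"y":0,"z":-0.05,"wx":0,"wy":0,"wz":0},{"x":0,"y":0,"z":-0.075,"wx":0,"wy":0,"wz":0},{"x":0,"y":0,"z":-0.1,"wx":0,"wy":0,"wz":0},{"x":0,"y":0,"z":-0.13,"wx":0,"wy":0,"wz":0},{"x":0,"y":0,"z":-0.16,"wx":0,"wy":0,"wz":0},{"x":0,"y":0,"z":-0.19,"wx":0,"wy":0,"wz":0},{"x":0,"y":0,"z":-0.2,"wx":0,"wy":0,"wz":0}]' &&
python3 -m handwheel '[{"x":0,"y":0,"z":0,"wx":0,"wy":0,"wz":0},{"x":0,"y":0,"z":0,"wx":0,"wy":0,"wz":0}]'
python3 -c '
from h import *
a=grab("side")["image"];b=grab("wrist")["image"]
cv2.imwrite("pics/z.png",np.vstack([a[140:400],b[:300]])[:,:,::-1])'; python3 m.py top
```

```text
time: 18.95
position: [0.482, 0.1932, 0.0486]
tool_rot: [3.132, 0.242, 0.001]
ft_force: [-0.2, -0.7, 3.1]
grip_width: 0.293
grip_force: 60.0
time: 19.53
position: [0.4814, 0.1934, 0.0475]
tool_rot: [3.132, 0.242, -0.0]
ft_force: [-0.6, -0.1, 0.4]
grip_width: 0.669
grip_force: 0.0
time: 20.37
position: [0.4834, 0.1947, 0.2532]
tool_rot: [-3.131, -0.243, -0.012]
ft_force: [0.6, 0.3, 1.0]
grip_width: 0.69
grip_force: 0.0
time: 20.53
position: [0.4815, 0.1934, 0.2479]
tool_rot: [3.132, 0.242, 0.001]
ft_force: [-0.1, 0.4, 0.1]
grip_width: 0.69
grip_force: 0.0
top [288 163  75  13 295] near [0.0339 0.3057] tip [0.0385 0.1313] ang 1.5 0.174
top [ 444  162   35   54 1378] near [-0.1216  0.529 ] tip [4.000e-04 5.269e-01] ang 89.0 0.122
top [298 175  76  16 292] near [0.0009 0.326 ] tip [0.001  0.1488] ang 0.0 0.177
top [284 192  76  17 282] near [-0.0329  0.2861] tip [-0.0364  0.1097] ang -1.1 0.176
top [221 204  28  23 438] near [-0.0361  0.0238] tip [-0.0371 -0.0355] ang -0.9 0.059
```

View pics/z.png

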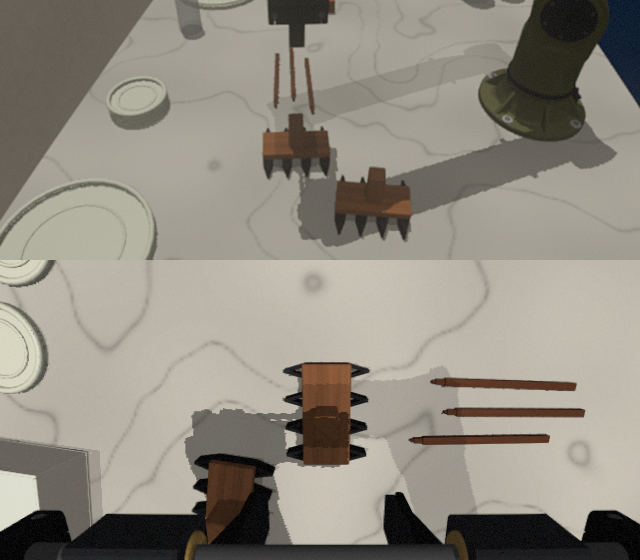

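The final view shows the comb upright on its tines, at (326,413) in the lower panel. It is clear of the three parallel rows (tips at 410–445, 380–440) and of the other comb, and the gripper is well above everything.

```bash
python3 -c 'from bench import ctrl;print(ctrl.close_job())'
```

```text
the job is handed in; nothing more can be done
None
```

Job handed in at about 21 s: the sticks lie in three separate rows within 2° of parallel, after one extra comb pass to straighten the outer two, and the comb stands upright and released on its tines, clear of them.

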